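# Set the drinks warmer's click dial and start it

## Task

Switch the drinks warmer on: with a fingertip on its big click dial, turn the dial clockwise until its pointer line has clicked in at the mark that is a round dot, and take the finger off; then press the warmer's small round button all the way in and let it come back up. Use touch only: grip and lift nothing, and leave the mug on the warmer and the things beside it where they stand.

Things in the scene. Friction and masses are not known exactly. Their poses are not given: they have to be found in the camera images.
- warmer: low white box fixed on the worktop, 170 (x) x 300 (y) x 40 mm high; origin: centre of its underside, x to its back, y to its left, z up. On top: black dial centred at x 0, y 78 mm; steel hot plate (120 mm across, 4 mm thick) at x 0, y -85 with the mug; button at x -50, y 0. Round the dial six dark flat marks 30 degrees apart: five bars and a round dot
- dial_top (a point): centre of the dial's flat top, on its vertical axis, 63 mm above the worktop. Black knurled disc, 98 mm across (too wide to grip), 17 mm thick. Sprung: it gives up to 4 mm, from 1.3 N to the stop at 11 N. A fingertip pressing 5 to 10 N on the top about 35 mm from the axis drags the dial round by friction; nothing to hook on
- dial (a joint): turn of the dial, rad, growing clockwise seen from above. Six detents 0.524 apart, one per mark: 0, 0.524, 1.047, 1.571, 2.094, 2.618; the round dot is the fifth, 2.094. Let go, it springs to the nearest; 0.05 N m takes it over a ridge. End stops 0.1 beyond the outer detents. Starts in one of the first four
- pointer_tip (a point): outer end of the white pointer line on top of the dial, 47 mm from its axis; it turns with the dial
- dot_mark (a point): centre of the round dot mark (13 mm across) on the warmer's top face, 64.5 mm from the dial's axis; the pointer line points at it when the dial is set
- start_top (a point): centre of the top of the black round push button (26 mm across), 62 mm above the worktop when up; pressed straight down
- start (a joint): travel of the push button in m: 0 up, 0.006 fully in; spring 1.5 N at the start, 5 N fully in; it comes back up when let go
- mug_1: green mug, 86 mm across, 96 mm tall, standing on the hot plate, its handle to the warmer's right end; origin at the underside, 15 mm from the mug's centre towards the handle (its -y)
- spice_jar_1: spice jar with a red cap, 44 mm across, 105 mm tall, standing left of the warmer; origin at the centre of its underside
- mill_2: small pepper or salt shaker, 44 mm across, 90 mm tall, standing left of the warmer; origin at the centre of its underside
Mind the look-alikes: they are no part of the job. What is shaped like the mug_1 but yellow is not meant.

How it is judged:
On the way, in this order (a step that is already met when the one before it is completed fails the run):
1. the dial has clicked in at the round dot and the fingers are off it (value of joint dial between 1.964 and 2.224 rad and contact force between the fingers and warmer below 0.1 N), for 0.2 s.
2. the button is pressed in (value of joint start above 0.0045 m), for 0.05 s.
At the end, for the whole second after the job is handed in: the dial rests in the detent of the round dot (2.094 rad, within 0.13), the button is back up (within 1.5 mm), and the mug stands upright within 20 mm, the spice jar and shaker within 30 mm of where they were (value of joint dial between 1.964 and 2.224 rad and value of joint start below 0.0015 m and distance of mug_1 from where it was at the start of the episode below 0.02 m and angle between mug_1's own z axis and vertical below 0.1 rad and distance of each of spice_jar_1, mill_2 from where it was at the start of the episode below 0.03 m); the robot touches nothing.
It fails at once if the mug is pushed, tipped or lifted (distance of mug_1 from where it was at the start of the episode above 0.02 m or angle between mug_1's own z axis and vertical above 0.2 rad).
It fails at once if the spice jar or shaker is moved or lifted (distance of any of spice_jar_1, mill_2 from where it was at the start of the episode above 0.03 m).
It also fails if it takes over 61 s, if anything falls off the work surface, if the arm or the gripper's body presses on something with over 40 N, if the wrist force passes 120 N, or if a joint passes its speed limit or range.

## Robot

A 6-joint arm with a two-finger parallel gripper is mounted at the origin on the work surface; the furniture and walls round the work are solid. World frame = base frame: x ahead of the robot, y to its left, z up, the work surface at z = 0. Lengths are in m, angles in rad, forces in N, time in s.
With the tool pointing down it reaches from about 0.275 to 0.875 m from the base axis. Payload 12.5 kg.
Tool frame: the origin (TCP) lies at the very end of the fingers, on their centre line; the grasp point (between the pads) lies 19 mm behind it; z points along the fingers, y is the line along which they close (so a half turn about z gives the same grasp; the last joint's range is limited). The gripper opens to 85 mm and grips with 20 to 120 N. Pads are 22 mm wide; open, the fingers measure 114 mm over their backs; the gripper's body (76 mm by 85 mm) begins 54 mm behind the grasp point. The pads swing forward as they close: fully open they stand 13 mm farther back than shut.
Start: joints at [-1.19, 0.351, 1.652, -0, 1.139, -0.085], TCP at [0.247, -0.491, 0.231] pointing down, gripper open.
Joint ranges: [-2.75, 2.75], [-0.79, 2.1], [0.01, 2.65], [-1.57, 4.71], [0.07, 3.14], [-2.87, 2.87]. Speed limits (rad/s): [2.22, 2.22, 2.79, 3.14, 3.14, 3.14].

## Interface

Orientations are given as a 3x3 rotation matrix whose columns are the frame's x, y, z axes.
In Python, from bench import manip gives the robot as it stands. Calls block until the motion is done:
- manip.move_ptp(position, orientation): joint-space move of the TCP to a pose.
- manip.move_l(position, attitude=None, max_speed=0.15): straight line of the TCP; attitude=None keeps the orientation; max_speed is the mean speed in m/s.
- manip.move_j(angles): joint-space move.
- manip.set_gripper(opening, effort=None): opening from 0.0 (shut) to 1.0 (fully open); effort is the grip in N (None keeps the last); returns when the fingers have stopped.
- manip.dwell(seconds).
- manip.inverse_kinematics(position, orientation): joint angles nearest the present ones, or None.
- manip.grab_frame(name): name is "scene" or "top" or "wrist"; returns (picture, depth): 480x640x3 uint8, red, green, blue; 480x640 float32, m along the optical axis (not along the pixel's ray), 0 where there is no reading.
- manip.get_calibration(name): a dict with "camera_matrix" (3x3 intrinsics, pixels), "R" (3x3) and "t" (3): a world point X has camera coordinates R X + t. Camera axes: x right, y down, z forward; pixel columns grow to the right and rows downward; lengths in m; the calibration is good to about 2 mm. A picture is of the moment at which its call begins: read the wrist's pose just before it. get_calibration takes no time and is no camera call; for the wrist camera it gives the pose at the moment of the call.
A pose or a line that the arm cannot do raises manip.Unreachable and nothing moves.
- manip.sign_off(): hands the job in; it is judged then, once.
Trained networks look in the newest picture that a camera, given by its name, has taken for a name from the list of things; names that differ only in an ending like _2 or _b are one class to them, and where a whole thing is asked for, a point or a joint stands for the part that bears it (a point fixed in the world has none). Each returns a list of dicts, best first, with "confidence" (0 to 1); they miss things now and then, are a little off and sometimes report something else, mostly with a low value. They report only what shows in the picture. A call takes as long as a camera call. They do not tell look-alikes from the thing itself.
- manip.look_for(camera, name): "at" ([x, y, z] in m, in world coordinates, good to about 4 mm: the middle of the surface that is visible of it).
Readings, each from a call of its own:
- manip.current_time(): time.
- manip.current_qpos(): joint angles.
- manip.current_joint_vel(): joint speeds.
- manip.current_joint_torque(): joint torques, N m.
- manip.current_ee_pos(): TCP position.
- manip.current_tcp_rot(): TCP orientation.
- manip.current_force(): force on the tool from outside, world axes, zero at the start.
- manip.current_ft_torque(): the same for the moment, N m.
- manip.current_grip_width(): opening from 0.0 (shut) to 1.0 (fully open).
- manip.current_grip_force(): force on a finger pad.
Only numpy, scipy, OpenCV 4.12 (cv2) and the standard library are available. Lean on these libraries where they do the work, as an engineer would, in place of code of your own. Each camera call takes 0.05 s, during which the arm holds its last target. There are 200 camera calls.

## Working session

There is one attempt and no reset: what is moved stays moved. The work goes in short steps, each a Python script; the robot and the scene stay as the last script left them, time stands still between calls to the robot, and variables do not carry over. Pictures are saved under pics/ and viewed, at most 10 in all, crops included, and the job is handed in when it is done.

```bash
mkdir -p pics; python3 - <<'E'
from bench import manip
import cv2,numpy as np
for c in("scene","top"):
    p,d=manip.grab_frame(c); cv2.imwrite(f"pics/{c}0.png",p[:,:,::-1]); np.save(f"pics/{c}0.npy",d)
    k=manip.get_calibration(c)
    for n in("warmer","dial_top","pointer_tip","dot_mark","start_top","mug_1","spice_jar_1","mill_2"):
        for r in manip.look_for(c,n):
            X=np.array(r["at"]);u=k["camera_matrix"]@(k["R"]@X+k["t"]);print(c,n,X.round(3),round(r["confidence"],2),(u[:2]/u[2]).round())
print(manip.current_time())
E
```

```text
scene warmer [0.545 0.002 0.037] 0.92 [340. 218.]
scene warmer [0.558 0.028 0.062] 0.71 [326. 214.]
scene warmer [ 0.572 -0.124  0.105] 0.57 [362. 146.]
scene dial_top [0.555 0.028 0.062] 0.7 [327. 214.]
scene pointer_tip [0.554 0.031 0.068] 0.78 [327. 213.]
scene dot_mark [0.544 0.005 0.038] 0.7 [339. 219.]
scene start_top [ 0.513 -0.056  0.062] 0.62 [371. 195.]
scene mug_1 [ 0.568 -0.122  0.108] 0.8 [364. 146.]
scene mug_1 [ 0.365 -0.069  0.062] 0.74 [450. 220.]
scene mug_1 [0.508 0.358 0.059] 0.65 [228. 370.]
scene spice_jar_1 [0.428 0.326 0.09 ] 0.77 [287. 368.]
scene mill_2 [0.507 0.359 0.057] 0.75 [228. 372.]
top warmer [ 0.553 -0.036  0.041] 0.87 [402. 192.]
top dial_top [0.566 0.02  0.061] 0.96 [369. 182.]
top pointer_tip [0.562 0.017 0.065] 0.67 [371. 184.]
top dot_mark [ 0.55  -0.034  0.041] 0.91 [400. 193.]
top dot_mark [0.563 0.024 0.064] 0.39 [367. 184.]
top start_top [ 0.518 -0.061  0.061] 0.62 [418. 211.]
top mug_1 [ 0.369 -0.097  0.033] 0.72 [438. 302.]
top spice_jar_1 [0.563 0.022 0.064] 0.69 [368. 184.]
top spice_jar_1 [0.44  0.304 0.104] 0.68 [189. 257.]
top mill_2 [0.522 0.34  0.074] 0.62 [173. 208.]
0.9
```

View pics/top0.png

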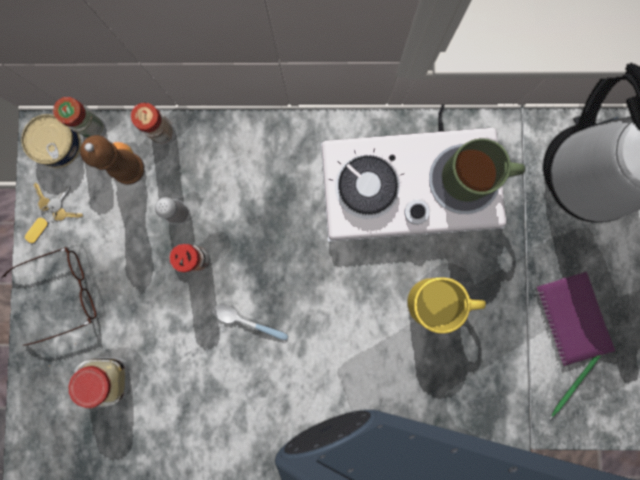

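View pics/scene0.png

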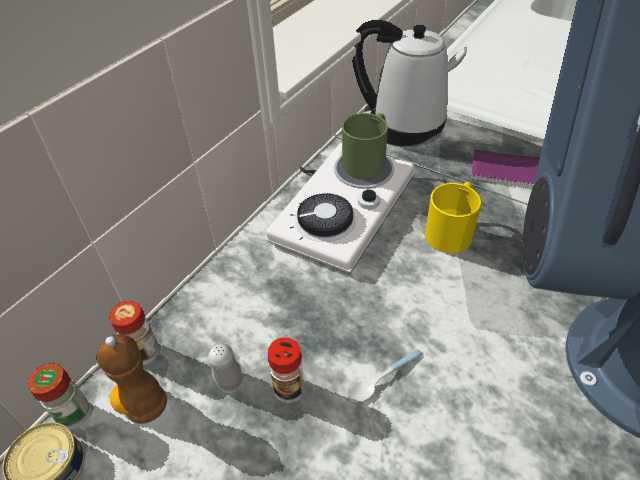

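The warmer is seen in the top view: dial (368,184), pointer to about (348,163), dot (392,158), button (418,211), green mug (475,168). 
Look-alikes: yellow mug (440,302), which I avoid, and other red-capped jars (145,118), (70,110), (90,385). The dial and button have no look-alikes. The pointer is about 90° counter-clockwise of the dot. I'll go above the dial high up and take one close look.

```bash
cat > h.py <<'E'
from bench import manip
import numpy as np, cv2
def R(a): # tool down, tool x at world angle a
    c,s=np.cos(a),np.sin(a); return np.array([[c,s,0],[s,-c,0],[0,0,-1.]])
def proj(k,X):
    u=k["camera_matrix"]@(k["R"]@np.array(X)+k["t"]); return u[:2]/u[2]
def plane(k,px,z):
    d=k["R"].T@np.linalg.inv(k["camera_matrix"])@[px[0],px[1],1]; c=-k["R"].T@k["t"]
    return c+d*(z-c[2])/d[2]
def rect(k,p,cx,cy,z,half=.12,n=600): # top-view ortho image, up=+x, right=-y
    s=np.array([[cx+half,cy+half,z],[cx+half,cy-half,z],[cx-half,cy-half,z],[cx-half,cy+half,z]])
    H=cv2.getPerspectiveTransform(np.float32([proj(k,q) for q in s]),np.float32([[0,0],[n,0],[n,n],[0,n]]))
    return cv2.warpPerspective(p,H,(n,n))
E
python3 - <<'E'
from h import *
print(manip.current_tcp_rot().round(2))
manip.set_gripper(0.0)
manip.move_l([0.247,-0.45,0.40])
q=manip.inverse_kinematics([0.50,0.02,0.36],R(0)),manip.inverse_kinematics([0.50,0.02,0.36],R(np.pi))
print(q)
Rm=R(0) if q[0] is not None and abs(q[0][5])<2 else R(np.pi)
manip.move_ptp([0.50,0.02,0.36],Rm); manip.dwell(.2)
k=manip.get_calibration("wrist"); p,d=manip.grab_frame("wrist")
c=-k["R"].T@k["t"]; print("cam rel tcp",(c-manip.current_ee_pos()).round(3))
for n in("dial_top","pointer_tip","dot_mark","start_top","mug_1"):
    for r in manip.look_for("wrist",n): print(n,np.round(r["at"],4),round(r["confidence"],2),proj(k,r["at"]).round())
cv2.imwrite("pics/w1.png",p[:,:,::-1]); cv2.imwrite("pics/r1.png",rect(k,p,.555,0,.063)[:,:,::-1])
print(manip.current_time(),manip.current_force())
E
```

```text
[[ 0.89  0.45  0.  ]
 [ 0.45 -0.89  0.  ]
 [ 0.   -0.   -1.  ]]
(array([-5.30812628e-02,  1.52395420e-01,  1.59139549e+00, -4.44089210e-16,
        1.39780175e+00,  1.51771506e+00]), array([-5.30812628e-02,  1.52395420e-01,  1.59139549e+00, -4.44089210e-16,
        1.39780175e+00, -1.62387759e+00]))
cam rel tcp [ 0.066 -0.001  0.143]
pointer_tip [0.5627 0.0173 0.0627] 0.64 [317. 149.]
dot_mark [ 0.5753 -0.0342  0.0395] 0.76 [356. 138.]
start_top [ 0.5176 -0.0607  0.0598] 0.64 [377. 185.]
mug_1 [ 0.3644 -0.0955  0.0518] 0.74 [396. 292.]
5.4083 [-0.46285013 -0.2926792  -0.15291363]
```

View pics/r1.png

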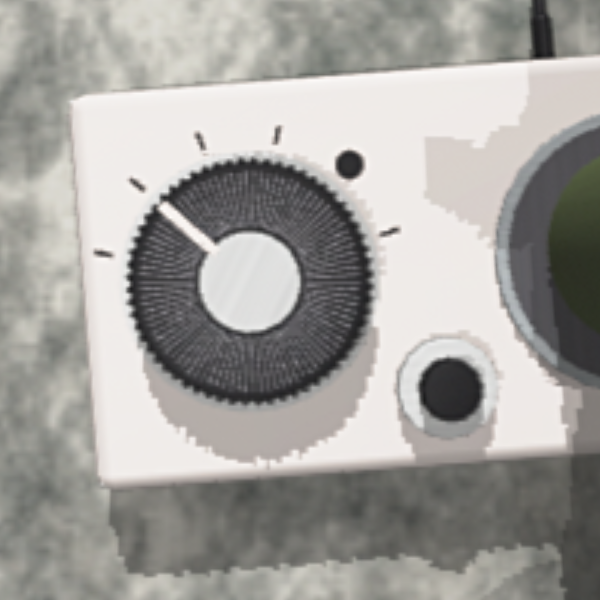

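The rectified view (0.4 mm/px) shows the dial centre at (250,281), radius 122 px = 49 mm, which matches the given size. The pointer is on the second mark, the dot (349,164) is the fifth mark, and the button is at (451,389). The dial needs +1.571 rad.

```bash
cat >> h.py <<'E'
C=np.array([.5626,.020])
def pt(phi,z,r=.035): return [C[0]+r*np.cos(phi),C[1]+r*np.sin(phi),z]
def stroke(phi0,dphi,a0,F=7.5):
    manip.move_ptp(pt(phi0,.12),R(a0)); manip.move_l(pt(phi0,.067)); manip.dwell(.15)
    f0=manip.current_force()[2]; z=.064
    while z>.057:
        manip.move_l(pt(phi0,z),max_speed=.03); manip.dwell(.05); f=manip.current_force()[2]-f0
        if f>F-1: break
        z-=.0005 if f>1 else .001
    print("contact z",z,"f",f)
    n=int(np.ceil(abs(dphi)/.175))
    for i in range(1,n+1):
        t=dphi*i/n
        manip.move_l(pt(phi0-t,z),R(a0-t),max_speed=.05); f=manip.current_force()-[0,0,f0]; print(f.round(1),end=" ")
        z+=np.clip((f[2]-F)*.0002,-.0005,.0005)
    manip.dwell(.2); manip.move_l(pt(phi0-dphi,.12),max_speed=.08); print("\nt",manip.current_time())
def look(name):
    manip.move_ptp([.50,.02,.30],R(2.04)); manip.dwell(.2)
    for c in("wrist","top"):
        k=manip.get_calibration(c); p,d=manip.grab_frame(c)
        cv2.imwrite(f"pics/{name}_{c}.png",rect(k,p,.555,0,.063)[:,:,::-1])
E
python3 - <<'E'
from h import *
stroke(np.pi,np.pi/2,2.04+.785)
look("r2")
E
```

```text
contact z 0.061 f 10.070842643347909
[2.5 0.8 7.3] [ 0.6 -1.2  8.5] [0.9 0.2 8.8] [ 1.7 -3.   7.2] [-1.   0.2 11.1] [-0.4 -0.1  6.8] [0.  0.9 7.1] [1.4 2.  7.6] [-1.3 -0.4  5.3] 
t 14.2583
```

```bash
python3 -c "
import cv2,numpy as np
cv2.imwrite('pics/r2.png',np.hstack([cv2.resize(cv2.imread(f'pics/r2_{c}.png'),(400,400)) for c in('wrist','top')]))"
```

```text
(no output)
```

View pics/r2.png

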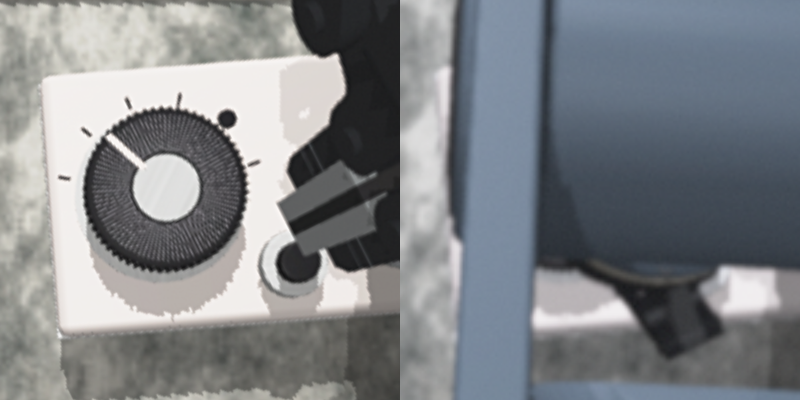

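The picture shows the pointer still on the second mark at (125,150), so the finger slipped. I'll retry slower and firmer, a bit further out, and log the tangential force.

```bash
cat >> h.py <<'E'
def stroke2(phi0,dphi,a0,F=9,r=.038,v=.02,step=.09):
    manip.move_ptp(pt(phi0,.12,r),R(a0)); manip.move_l(pt(phi0,.068,r)); manip.dwell(.15)
    f0=manip.current_force(); z=.064
    while z>.057:
        manip.move_l(pt(phi0,z,r),max_speed=.03); manip.dwell(.05); f=manip.current_force()-f0
        if f[2]>F-.7: break
        z-=.0005 if f[2]>1 else .001
    print("contact z",z,"f",f.round(1))
    n=int(np.ceil(abs(dphi)/step))
    for i in range(1,n+1):
        t=dphi*i/n; ph=phi0-t
        manip.move_l(pt(ph,z,r),R(a0-t),max_speed=v); f=manip.current_force()-f0
        print((round(f@[-np.sin(ph),np.cos(ph),0],1),round(f[2],1)),end=" ")
        z+=np.clip((f[2]-F)*.0001,-.0003,.0003)
    print("tcp err",(manip.current_ee_pos()-pt(ph,z,r)).round(4))
    manip.dwell(.1); manip.move_l(pt(ph,.10,r),max_speed=.08); print("t",manip.current_time())
E
python3 - <<'E'
from h import *
stroke2(np.pi,.7,2.04+.785)
look("r3"); print(manip.current_time())
E
python3 -c "
import cv2
cv2.imwrite('pics/r3.png',cv2.imread('pics/r3_wrist.png')[100:450,50:450])"
```

```text
contact z 0.0605 f [ 1.4 -1.   8.5]
(np.float64(1.3), np.float64(7.7)) (np.float64(1.4), np.float64(8.7)) (np.float64(-0.2), np.float64(9.7)) (np.float64(1.0), np.float64(8.9)) (np.float64(2.8), np.float64(7.7)) (np.float64(-0.5), np.float64(7.2)) (np.float64(-2.9), np.float64(7.1)) (np.float64(-1.0), np.float64(8.8)) tcp err [0.0004 0.     0.0003]
t 21.9333
23.0667
```

View pics/r3.png

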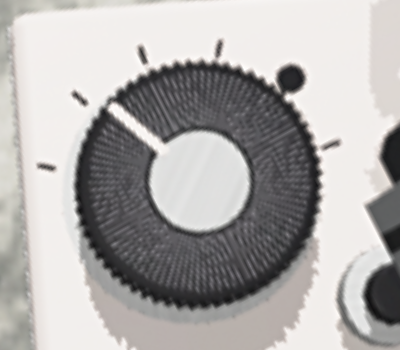

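The pointer is still on the second mark (110,105). I'll stroke again with the camera over the dial and take frames while pressing, to see whether it slips.

```bash
cat >> h.py <<'E'
def snap(L,tag):
    L.append(cv2.resize(manip.grab_frame("wrist")[0],(400,300)))
def favg(n=5):
    s=0
    for _ in range(n): manip.dwell(.02); s=s+manip.current_force()
    return s/n
def stroke3(phi0,dphi,a0,F=7,r=.038,v=.04,step=.26,name="s",shots=(1,3)):
    L=[]
    manip.move_ptp(pt(phi0,.10,r),R(a0)); manip.move_l(pt(phi0,.067,r)); manip.dwell(.1)
    f0=favg(); z=.063
    while z>.057:
        manip.move_l(pt(phi0,z,r),max_speed=.03); f=favg()-f0
        if f[2]>F-.5: break
        z-=np.clip((F-f[2])/2.4e3*.7,.0002,.001)
    print("contact z",round(z,4),"f",f.round(1)); snap(L,0)
    n=int(np.ceil(abs(dphi)/step))
    for i in range(1,n+1):
        t=dphi*i/n; ph=phi0-t
        manip.move_l(pt(ph,z,r),R(a0-t),max_speed=v); f=favg()-f0
        print(round(f@[-np.sin(ph),np.cos(ph),0],1),round(f@[np.cos(ph),np.sin(ph),0],1),round(f[2],1),end=" | ")
        z+=np.clip((f[2]-F)*.0002,-.0003,.0003)
        if i in shots: snap(L,i)
    manip.move_l(pt(ph,.10,r),max_speed=.08); snap(L,9); print("t",manip.current_time())
    cv2.imwrite(f"pics/{name}.png",np.vstack([np.hstack(L[:2]),np.hstack(L[2:4])])[:,:,::-1])
E
python3 - <<'E'
from h import *
stroke3(np.radians(225),.79,np.radians(45),name="s4")
E
```

```text
contact z 0.0603 f [0.8 1.7 7.7]
1.0 -1.7 6.7 | 0.9 -2.1 4.7 | 0.0 -2.4 5.6 | 0.6 -2.3 7.8 | t 28.6833
```

View pics/s4.png

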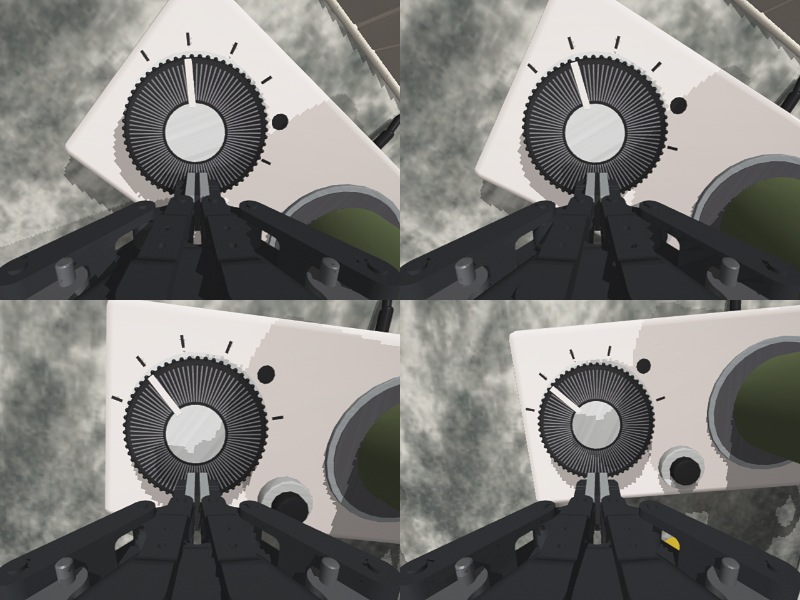

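The four frames show the pointer staying on its bar throughout, so the fingertip slides completely. Stop-and-go creep is likely, so I'll use one continuous, quicker chord stroke near 10 N and read the pointer automatically.

```bash
cat >> h.py <<'E'
def dial(save=None):
    k=manip.get_calibration("wrist"); p,_=manip.grab_frame("wrist")
    if save: cv2.imwrite(f"pics/{save}.png",p[:,:,::-1])
    g=cv2.cvtColor(p,cv2.COLOR_RGB2GRAY).astype(float); best=[]
    A=np.radians(np.arange(-180,180,1.))
    for a in A:
        v=[g[tuple(np.clip(np.round(proj(k,pt(a,.063,r)))[::-1].astype(int),0,[479,639]))] for r in np.arange(.026,.044,.002)]
        best.append(min(v))
    i=int(np.argmax(best)); return round(2.094-(A[i]-np.radians(-40.5)),2), round(best[i])
def chord(phi,L,z,v,r=.034):
    u=np.array([np.cos(phi),np.sin(phi)]); t=np.array([np.sin(phi),-np.cos(phi)])
    P=lambda s,z:[*(C+r*u+s*t),z]
    Rm=R((phi+2*np.pi)%(2*np.pi)-np.pi)
    manip.move_ptp(P(-L/2,.08),Rm); manip.move_l(P(-L/2,.0665)); f0=favg(3)
    manip.move_l(P(-L/2,z),max_speed=.04); f1=favg(3)-f0
    manip.move_l(P(L/2,z),max_speed=v); f2=manip.current_force()-f0
    print("z",z,"press",f1.round(1),"end",f2.round(1),"real z",manip.current_ee_pos()[2].round(4))
    manip.move_l(P(L/2,.085),max_speed=.15)
E
python3 - <<'E'
from h import *
d0=dial(); print("dial",d0)
for z in(.0595,.0588):
    chord(np.radians(202),.048,z,.12); d=dial("d5"); print(d,manip.current_time())
    if abs(d[0]-d0[0])>.2: break
E
```

```text
dial (np.float64(0.57), 235)
z 0.0595 press [0.2 0.2 6.9] end [ 3.6 -2.9  3.9] real z 0.0604
(np.float64(1.09), 231) 30.8333
```

The dial turned one detent. I'll repeat with a little more force until it reaches the dot.

```bash
python3 - <<'E'
from h import *
z=.0592; last=1.09
for i in range(5):
    L=.048 if last<1.3 else .040
    chord(np.radians(202),L,z,.12); d=dial("d6")[0]; print(d,manip.current_time())
    if d>1.9 or manip.current_time()>44: break
    if d-last<.2: z-=.0004
    last=d
E
```

```text
z 0.0592 press [0.1 1.5 8.2] end [ 3.   1.3 10.8] real z 0.0601
1.56 32.75
z 0.0592 press [3.5 2.2 4.6] end [1.5 0.7 8. ] real z 0.0601
2.05 34.5917
```

```bash
python3 - <<'E'
from h import *
B=[.518,-.059]; Rm=R(2.04)
manip.move_l([*manip.current_ee_pos()[:2],.13]); manip.dwell(.2)
manip.move_ptp([*B,.13],Rm); manip.move_l([*B,.067],max_speed=.08); f0=favg(3)
z=.0565
while True:
    manip.move_l([*B,z],max_speed=.04); manip.dwell(.1); f=favg(3)-f0; print(z,f.round(1),manip.current_ee_pos()[2].round(4))
    if f[2]>8 or z<.0535: break
    z-=.001
manip.dwell(.1)
manip.move_l([*B,.16],max_speed=.1); manip.move_ptp([.47,.02,.30],R(np.pi)); manip.dwell(.2)
print(dial("d7"),manip.current_time())
E
```

```text
0.0565 [ 3.3 -0.4  4.6] 0.0568
0.0555 [ 3.6 -0.1  8.7] 0.056
(np.float64(-0.18), 104) 41.2333
```

View pics/d7.png

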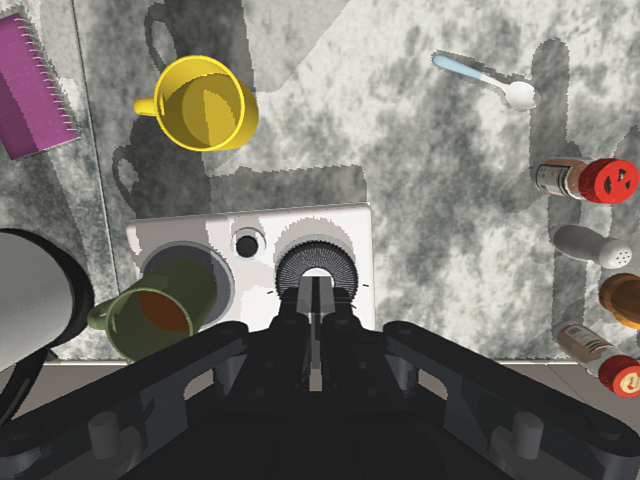

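The button at (247,243) is back up, and the mug and jars stand in place. The fingers hide the pointer, so I'll take one check from the other side before handing in.

```bash
python3 - <<'E'
from h import *
manip.move_ptp([.47,.02,.32],R(np.radians(20))); manip.dwell(.2)
d=dial("d8"); print(d,manip.current_time())
if d[1]>180 and 1.9<d[0]<2.25: manip.sign_off(); print("signed")
E
```

```text
(np.float64(2.16), 244) 43.8583
the job is handed in; nothing more can be done
signed
```

The dial reads in the round dot's detent, the button was pressed all the way in and came back up, and the mug and jars look undisturbed; I handed the job in at about 44 s of the 61 s allowed, and no verdict was shown.

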